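# Raise an optical post mount with a second spacer

## Robot

A 7-joint arm with a two-finger parallel gripper is mounted at the origin on the work surface. World frame = base frame: x ahead of the robot, y to its left, z up, the work surface at z = 0. Lengths are in m, angles in rad, forces in N, time in s.
With the tool pointing down it reaches from about 0.425 to 1.025 m from the base axis. Payload 9.4 kg.
Tool frame: the origin (TCP) lies at the very end of the fingers, on their centre line; the grasp point (between the pads) lies 19 mm behind it; z points along the fingers, y is the line along which they close (so a half turn about z gives the same grasp; the last joint's range is limited). The gripper opens to 93 mm and grips with 3 to 60 N. Pads are 15 mm wide; open, the fingers measure 128 mm over their backs; the gripper's body (75 mm by 188 mm) begins 65 mm behind the grasp point.
Start: joints at [-1.307, 0.599, -0.003, 1.599, 0.002, 0.943, -0.08], TCP at [0.242, 0.683, 0.192] pointing down, gripper open.
Joint ranges: [-2.57, 2.57], [-0.35, 1.97], [-1.29, 1.29], [0.11, 2.56], [-1.05, 4.19], [0.11, 1.86], [-2.63, 2.63]. Speed limits (rad/s): [2.22, 2.22, 3.01, 3.01, 3.14, 3.14, 3.14].

## Interface

Orientations are given as [roll, pitch, yaw] about the fixed x, y, z axes, in that order (R = Rz(yaw) Ry(pitch) Rx(roll)).
In Python, from rig import r gives the robot as it stands. The module is installed in compiled form; this text tells all that it offers.
- The arm moves only by the tool jog_arm, never from a script. Its argument "targets" is one flat list of numbers, 5 for each row, row after row: the shift along the tool's x, y, z as a fraction of full scale, then the turn about the tool's z as a fraction of full scale, then the opening, from 0 (shut) to 1 (fully open). A call has 1 to 20 rows; each row is the pose to reach, as a shift and turn from the pose commanded when the call began, along the tool's axes at that moment, turning the shorter way round; what a row does not reach only later rows make up. Full scale, the value 1, is 0.1 m for a shift and 180 degrees for a turn. A row lasts 1/12 s, in which the tool goes at most 41.7 mm and 7.16 degrees, less where a joint would pass 70% of its speed; a pose out of reach is approached as far as the arm can. A call with a number of a shift or a turn outside -1 to 1 is refused whole. A call with a gripper value outside its range is refused whole. The fingers move at their own pace and stop on an object; the grip force is fixed at half the most. Time passes only in rows, so rows that repeat a pose let the fingers close. It gives the time, the measured TCP pose, the force, the opening and the grip force at its end, in the units of the state.
- r.state(): the state, without advancing time (a new reading comes with each control period).
- r.get_image(name): name is "side" or "top" or "wrist"; returns the picture (384x512x3 uint8, red, green, blue); there is no depth.
- r.get_calibration(name): a dict with "mtx" (3x3 intrinsics, pixels), "D" ([k1, k2, p1, p2, k3] as OpenCV has them; the pictures are not rectified), "camera_from_world" (4x4, takes a point from world to camera coordinates). Camera axes: x right, y down, z forward; pixel columns grow to the right and rows downward; lengths in m; the calibration is good to about 2 mm. A picture is of the moment at which its call begins: read the wrist's pose just before it. get_calibration takes no time and is no camera call; for the wrist camera it gives the pose at the moment of the call.
- r.hand_in(): hands the job in; it is judged then, once.
The state is a dict: "t": time; "qpos": joint angles; "qvel": joint speeds; "tau": joint torques, N m; "tool_pos": TCP position; "tool_rot": TCP orientation; "wrist_force": force on the tool from outside, world axes, zero at the start; "torque": the same for the moment, N m; "grip_width": finger opening in m; "finger_force": force on a finger pad.
Only numpy, scipy, OpenCV 4.12 (cv2) and the standard library are available. Lean on these libraries where they do the work, as an engineer would, in place of code of your own. Each camera call takes 0.05 s, during which the arm holds its last target. There are 200 camera calls.

## Task

Find the loose spacer plate with the large hole, the twin of the one already lying on the dark mounting block, and lay it flat on top of that one so that the holes of both plates and the block are in line. Then take the longest post from the black rack and lower it upright through both spacers, without letting it drop, until it stands on the bottom of the block's bore; let go and leave it standing there.

Things in the scene. Friction and masses are not known exactly. Their poses are not given: they have to be found in the camera images.
- mount: Dark steel block fixed to the table, 90 x 100 x 50 mm high (its x, y, z). Origin: centre of its underside, on the axis of its bore; z up. The vertical bore, 26 mm in diameter, opens in the middle of the top; its floor is 4 mm above the underside. Place and yaw vary.
- lower_spacer: Loose aluminium plate already lying on the mount, its hole within about 3 mm of the bore's axis. 56 x 80 x 16 mm (its x, y, z), with a 30 mm through hole in its centre. Origin: centre of its underside, on the hole's axis; z up. About 0.15 kg, held by friction only. It stays there, under the second spacer.
- spacer: The loose plate to add, flat on the table at the robot's left (+y): same shape as lower_spacer, 56 x 80 x 16 mm, 30 mm through hole in its centre. Origin: centre of its underside, on the hole's axis; x the short way (56 mm, the way to grasp), z up. About 0.15 kg. Two plates of the same outline near it have a 10 mm hole and none. Its final yaw is free.
- post: Plain steel post, 18 mm in diameter, 170 mm long, foot tapering to 15 mm over the lowest 8 mm; about 0.3 kg. Origin: centre of its foot; z up its axis. Stands 50 mm deep (floor at z = 5 mm), maybe a few degrees askew, in one of 3 wells (65 mm apart, roughly along y) of a black rack at the robot's right, 55 mm high; lift it straight up, fingers closing roughly along x. The other posts are 105 and 125 mm long.
Not all that is in view belongs to the job. Leave any red look-alike of the spacer alone.

How it is judged:
By the outcome, as a careful person would: the job done as asked, in the order asked, and still so for the second after the job is handed in, with the robot touching nothing.
It also fails if it takes over 61 s, if anything falls off the work surface, if the arm or the gripper's body presses on something with over 40 N, if the wrist force passes 120 N, or if a joint passes its speed limit or range.

## Working session

There is one attempt and no reset: what is moved stays moved. The work goes in short steps, Python scripts to look and compute and a tool call to move; the robot and the scene stay as the last step left them, time stands still between calls to the robot, and variables do not carry over. Pictures are saved under pics/ and viewed, at most 10 in all, crops included, and the job is handed in when it is done.

Besides the shell and the picture viewer there is one more tool, called after "Call:" in YAML: its name, and indented under it one key for each argument. jog_arm: Moves the arm, as the interface text tells. Its arguments: {"type":"object","properties":{"targets":{"type":"array"}},"required":["targets"]}

```bash
mkdir -p pics; cat > h.py <<'E'
import numpy as np, cv2
from rig import r
def shot(n,f):
    c=r.get_calibration(n); im=r.get_image(n); cv2.imwrite(f'pics/{f}.png',im[:,:,::-1]); np.savez(f'pics/{f}.npz',**{k:np.array(v) for k,v in c.items()}); return im
def ray(f,uv,z):
    c=np.load(f'pics/{f}.npz'); p=cv2.undistortPoints(np.array(uv,float).reshape(-1,1,2),c['mtx'],c['D']).reshape(-1,2)
    T=c['camera_from_world']; R=T[:3,:3]; o=-R.T@T[:3,3]; d=np.c_[p,np.ones(len(p))]@R
    return o+d*((z-o[2])/d[:,2])[:,None]
def proj(f,P):
    c=np.load(f'pics/{f}.npz'); T=c['camera_from_world']
    return cv2.projectPoints(np.array(P,float).reshape(-1,1,3),cv2.Rodrigues(T[:3,:3])[0],T[:3,3],c['mtx'],c['D'])[0].reshape(-1,2)
E
python3 - <<'E'
from h import *
a=[shot(n,n+'0') for n in('top','side')]
cv2.imwrite('pics/both0.png',np.vstack(a)[:,:,::-1][:, :] if 0 else cv2.resize(np.hstack(a),(800,300))[:,:,::-1])
s=r.state(); print(s)
for n in('top','side','wrist'): c=r.get_calibration(n);T=np.array(c['camera_from_world']);print(n,-T[:3,:3].T@T[:3,3],T[:3,:3].round(2).tolist(),c['mtx'])
E
```

```text
{'t': 0.1, 'qpos': array([-1.30670467,  0.60001747, -0.00254668,  1.60002716,  0.00179155,
        0.94288659, -0.07980147]), 'qvel': array([-0.00140394, -0.00200123, -0.00153388, -0.00123927,  0.00027019,
        0.00250478, -0.00020307]), 'tau': array([ 5.12263112e-03, -7.66558170e+01,  1.50253627e+00, -2.52934313e+01,
       -5.22515934e-02,  1.36450896e-02,  6.12109147e-05]), 'tool_pos': array([0.24217798, 0.6828731 , 0.19107438]), 'tool_rot': array([-3.14026143e+00,  1.16909218e-04,  2.80085583e+00]), 'wrist_force': array([-0.25536537,  0.48938309, -0.1941306 ]), 'torque': array([-0.02992297,  0.00481525,  0.01317524]), 'finger_force': 0.0, 'grip_width': 0.09309900012880366}
top [0.40851808 0.07535925 1.33102555] [[-0.02, -1.0, -0.0], [-1.0, 0.02, -0.06], [0.06, -0.0, -1.0]] [[438.34869436   0.         253.02682369]
 [  0.         438.34869436 185.31547488]
 [  0.           0.           1.        ]]
side [-0.22128246 -0.9135353   0.89028991] [[0.81, -0.58, 0.02], [-0.32, -0.47, -0.82], [0.49, 0.66, -0.57]] [[452.77597813   0.         253.22871797]
 [  0.         452.77597813 198.12918257]
 [  0.           0.           1.        ]]
wrist [0.16596922 0.7091608  0.38305918] [[0.33, 0.94, -0.0], [0.9, -0.32, 0.29], [0.28, -0.1, -0.96]] [[277.88293727   0.         257.28775109]
 [  0.         277.88293727 194.34849782]
 [  0.           0.           1.        ]]
```

View pics/top0.png

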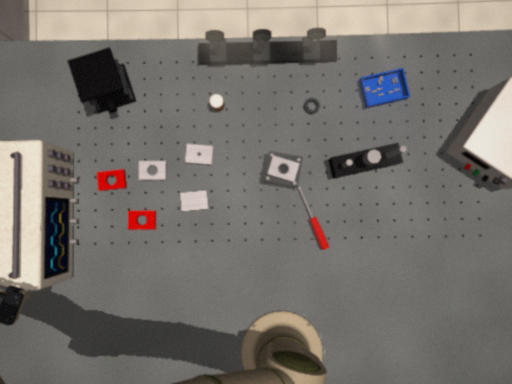

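View pics/side0.png

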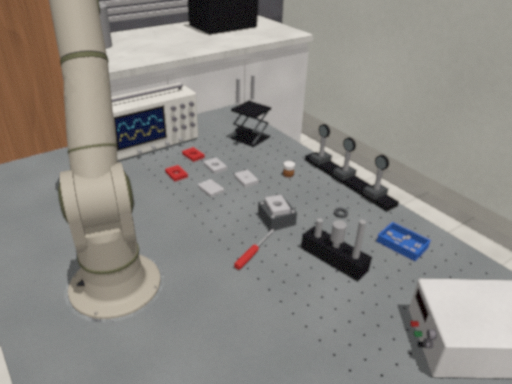

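The top view shows three light plates: (152,170) with a large hole, (199,154) with a small hole and (194,200) with none. Two red look-alikes are at (112,180) and (142,220). (152,170) fits the spacer. The mount is at (282,169). The rack posts are at about (349,162), (374,156) and (403,149), and the side view suggests the last one, (360,238) there, is the longest. I'll measure these and confirm them in one crop.

```bash
python3 - <<'E'
from h import *
im=cv2.imread('pics/top0.png'); s=cv2.imread('pics/side0.png')
a=cv2.resize(im[135:235,85:225],(400,286),interpolation=3); b=cv2.resize(im[120:220,250:415],(400,242),interpolation=3)
c=cv2.resize(s[190:290,230:390],(400,250),interpolation=3); d=cv2.resize(s[140:215,150:280],(400,231),interpolation=3)
L=np.vstack([a,b]);R=np.vstack([c,d]);R=cv2.copyMakeBorder(R,0,len(L)-len(R),0,0,0)
cv2.imwrite('pics/crop0.png',np.hstack([L,R]))
hsv=cv2.cvtColor(im,cv2.COLOR_BGR2HSV); m=((hsv[...,2]>165)&(hsv[...,1]<60)).astype(np.uint8)
cs,h=cv2.findContours(m,cv2.RETR_CCOMP,cv2.CHAIN_APPROX_NONE)
for i,k in enumerate(cs):
    A=cv2.contourArea(k)
    if 20<A<1500:
        rc=cv2.minAreaRect(k); z=.066 if abs(rc[0][0]-283)<15 else .016
        box=ray('top0',cv2.boxPoints(rc),z); e=box[1]-box[0]; f=box[2]-box[1]
        print(np.round(rc[0],1),A,'par',h[0][i][3],ray('top0',[rc[0]],z).round(4),np.linalg.norm(e).round(3),np.degrees(np.arctan2(e[1],e[0])).round(1),np.linalg.norm(f).round(3))
print(ray('top0',[[403,149]],.175),ray('top0',[[374,156]],.125),ray('top0',[[349,162]],.11))
print([proj('side0',[*ray('top0',[[403,149]],z)[0]]).round() for z in (.11,.13,.175)])
E
```

```text
[193.7 200.3] 444.0 par -1 [[0.4504 0.253  0.016 ]] 0.08 -86.1 0.055
[152. 170.] 434.0 par -1 [[0.5445 0.3765 0.016 ]] 0.078 -91.2 0.054
[151.8 169.8] 102.5 par 2 [[0.5453 0.3773 0.016 ]] 0.034 -45.6 0.032
[283.1 168.6] 463.5 par -1 [[ 0.5347 -0.0141  0.066 ]] 0.056 -18.1 0.083
[283. 168.] 117.0 par 5 [[ 0.5365 -0.0139  0.066 ]] 0.035 -1.5 0.035
[373.5 156. ] 88.5 par -1 [[ 0.5714 -0.2901  0.016 ]] 0.033 -91.4 0.03
[198.6 153.5] 445.0 par -1 [[0.5912 0.2361 0.016 ]] 0.055 -5.5 0.08
[ 15. 215.] 1184.0 par 11 [[0.4198 0.7787 0.016 ]] 0.377 -0.1 0.041
[216.  100.5] 126.5 par -1 [[0.752  0.1806 0.016 ]] 0.036 -91.2 0.04
[[ 0.56833101 -0.32381047  0.175     ]] [[ 0.55784495 -0.2611405   0.125     ]] [[ 0.54456296 -0.19532915  0.11      ]]
[array([[366., 244.]]), array([[364., 237.]]), array([[361., 221.]])]
```

View pics/crop0.png

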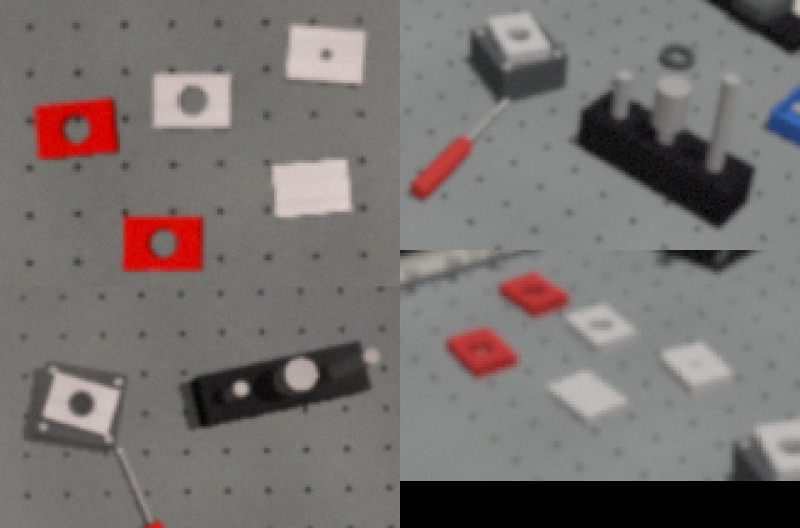

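The crop confirms it. The spacer is the light plate at (152,170) with the large hole, centre about (0.545, 0.377), short side along x at about -1°. The longest post is the right-hand one, (403,149) in the top view: a top at z = 0.175 projects to (361,221) in the side view, which matches. Now I'll move out past the instrument: up first, then -y, then diagonally.

Call:
jog_arm:
  targets: [0,0,-0.5,0,1,0,0,-0.5,0,1,-0.33,-0.94,-0.5,0,1,-0.33,-0.94,-0.5,0,1,-0.33,-0.94,-0.5,0,1]

```text
t: 0.52
tool_pos: [0.2427, 0.5789, 0.242]
tool_rot: [-3.14, 0.001, 2.799]
wrist_force: [0.4, -0.7, -1.1]
grip_width: 0.093
finger_force: 0.0
```

Call:
jog_arm:
  targets: [-1,-0.9,0,0.1,1,-1,-0.9,0,0.2,1,-1,-0.9,0,0.22,1,-1,-0.9,0,0.22,1,-1,-0.9,0,0.22,1,-1,-0.9,0,0.22,1]

```text
t: 1.02
tool_pos: [0.3072, 0.4645, 0.2424]
tool_rot: [3.141, -0.001, 2.1]
wrist_force: [-0.4, 0.1, 0.0]
grip_width: 0.0928
finger_force: 0.0
```

Call:
jog_arm:
  targets: [-1,1,0,0.06,1,-1,1,0,0.12,1,-1,1,0,0.175,1,-1,1,0,0.175,1,-1,1,0,0.175,1,-1,1,0,0.175,1]

```text
t: 1.52
tool_pos: [0.4447, 0.4302, 0.2417]
tool_rot: [3.141, 0.0, 1.555]
wrist_force: [0.5, 0.3, -0.1]
grip_width: 0.0932
finger_force: 0.0
```

Call:
jog_arm:
  targets: [-0.5,1,0.5,0,1,-0.5,1,1,0,1,-0.5,1,1,0,1,-0.5,1,1,0,1,-0.5,1,1,0,1,-0.5,1,1,0,1]

```text
t: 2.02
tool_pos: [0.5422, 0.3793, 0.1407]
tool_rot: [-3.14, 0.001, 1.561]
wrist_force: [0.3, 0.2, 0.9]
grip_width: 0.0926
finger_force: 0.0
```

```bash
cat >> h.py <<'E'
def plate(f,z,near,lo=150):
    "light plates with a hole: outline + hole centre on plane z; nearest to px of world point near"
    im=cv2.imread(f'pics/{f}.png'); hsv=cv2.cvtColor(im,cv2.COLOR_BGR2HSV)
    m=((hsv[...,2]>lo)&(hsv[...,1]<60)).astype(np.uint8)
    cs,h=cv2.findContours(m,cv2.RETR_CCOMP,cv2.CHAIN_APPROX_NONE)
    for i,k in enumerate(cs):
        if cv2.contourArea(k)<250: continue
        P=ray(f,k.reshape(-1,2),z)[:,:2]; q=cv2.minAreaRect((P*1000).astype(np.float32))
        print('hole' if h[0][i][3]>=0 else 'out ',(np.array(q[0])/1000).round(4),np.round(q[1],1),round(q[2],1),'px',k.reshape(-1,2).mean(0).round(0))
E
python3 - <<'E'
from h import *
s=r.state();print(s['tool_pos'],s['tool_rot'],s['qpos'].round(2)); shot('wrist','w1'); plate('w1',.016,None)
E
```

```text
[0.54221668 0.37926122 0.14068362] [-3.13950782e+00  1.44594064e-03  1.56061357e+00] [-0.89  0.6   0.3   1.81 -0.24  0.77 -0.47]
out  [0.5308 0.1303] [370.4  97.3] 0.2 px [250. 343.]
out  [0.4525 0.2609] [65.7 60.8] 89.7 px [194. 273.]
out  [0.4034 0.4108] [21.9 22.1] 89.3 px [136. 156.]
out  [0.5597 0.4531] [26.5 25.3] 89.5 px [273. 117.]
out  [0.5393 0.3956] [338.1 676.3] 89.9 px [274. 177.]
out  [0.3884 0.5412] [ 54.5 234.1] 88.3 px [98. 20.]
```

View pics/w1.png

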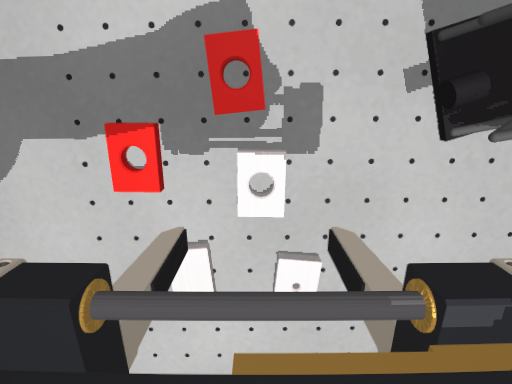

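The wrist view shows the target plate at (261,184) with its hole, and the fingers at the lower left and right of it. Red plates are at (135,157) and (236,72), decoys at (195,268) and (297,273). The table is bright here, so I'll raise the threshold.

```bash
python3 - <<'E'
from h import *
im=cv2.imread('pics/w1.png');print(im[200,262],im[230,262],im[155,262],im[182,262])
for lo in(215,235): print(lo);plate('w1',.016,None,lo)
E
```

```text
[254 254 255] [186 186 185] [254 254 254] [185 186 186]
215
out  [0.5949 0.2491] [49.6 56.6] 84.2 px [297. 275.]
out  [0.4552 0.2602] [64.3 55.1] 89.6 px [194. 273.]
out  [0.5477 0.3731] [77.7 56.9] 88.2 px [260. 185.]
hole [0.5482 0.3747] [30.5 32. ] 89.4 px [261. 184.]
235
out  [0.595  0.2496] [47.6 55.8] 84.0 px [297. 277.]
out  [0.4548 0.2603] [61.4 54. ] 89.7 px [194. 273.]
out  [0.5474 0.3736] [77.  56.2] 89.4 px [260. 185.]
hole [0.5476 0.3746] [32.7 33.4] 49.4 px [261. 185.]
```

Call:
jog_arm:
  targets: [-0.05,0.055,0.4,0,1,-0.05,0.055,0.8,0,1,-0.05,0.055,1,0,1,-0.05,0.055,1,0,1]

```text
t: 2.4
tool_pos: [0.5448, 0.3756, 0.0391]
tool_rot: [-3.137, 0.002, 1.563]
wrist_force: [-1.3, -0.3, 0.3]
grip_width: 0.0928
finger_force: 0.0
```

Call:
jog_arm:
  targets: [0,0,0.2,0,1,0,0,0.35,0,1,0,0,0.35,0,1]

```text
t: 2.65
tool_pos: [0.547, 0.3763, 0.007]
tool_rot: [-3.141, -0.001, 1.562]
wrist_force: [-0.1, -0.9, 0.5]
grip_width: 0.0929
finger_force: 0.0
```

Call:
jog_arm:
  targets: [0,0,0,0,0,0,0,0,0,0,0,0,0,0,0,0,0,0,0,0,0,0,0,0,0,0,0,0,0,0,0,0,0,0,0,0,0,0,0,0]

```text
t: 3.32
tool_pos: [0.5482, 0.3748, 0.0069]
tool_rot: [3.142, 0.0, 1.56]
wrist_force: [-0.6, 1.1, -0.2]
grip_width: 0.0441
finger_force: 0.0
```

```bash
python3 - <<'E'
from h import *
s=r.state();print(s['tool_pos'],s['grip_width'],s['finger_force']); shot('wrist','w2')
E
```

```text
[0.54823059 0.37475662 0.00688375] 0.044120249968997306 0.0
```

View pics/w2.png

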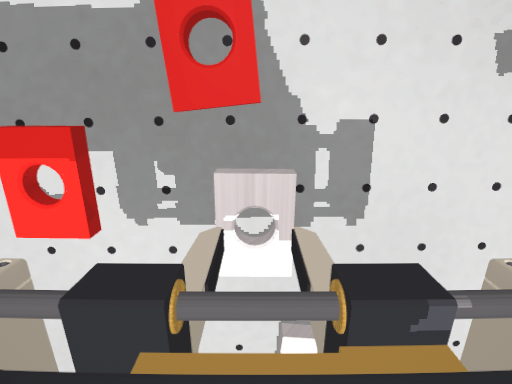

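```bash
python3 - <<'E'
from h import *
plate('w2',.016,None,195);plate('w2',.016,None,235)
for z in(.007,.017,.026,.045):
  print(z,proj('w2',[[.548+sx*.022,.375+sy*.0075,z] for sx in(-1,1) for sy in(1,-1)]).round().tolist())
shot('side','s2'); print(proj('s2',[[.548,.375,.007]]))
a=cv2.imread('pics/w2.png')[150:300,170:340]; u,v=proj('s2',[[.548,.375,.03]])[0].astype(int); b=cv2.imread('pics/s2.png')[v-35:v+35,u-40:u+40]
cv2.imwrite('pics/c2.png',np.hstack([cv2.resize(a,(450,400),interpolation=3),cv2.resize(b,(350,400),interpolation=3)]))
E
```

```text
out  [0.583  0.2681] [18.1 31.3] 89.0 px [298. 345.]
out  [0.5321 0.2769] [32.2 67.5] 89.5 px [239. 337.]
out  [0.7166 0.2696] [42.9 15. ] 89.6 px [459. 336.]
out  [0.3805 0.2669] [56.2 15. ] 89.6 px [ 59. 345.]
out  [0.4068 0.4117] [16.9 20.9] 6.4 px [ 50. 181.]
out  [0.4677 0.3766] [107.7 227.7] 89.5 px [148. 229.]
hole [0.5476 0.3711] [33.4 20.9] 0.9 px [254. 231.]
hole [0.5472 0.3868] [ 9.7 25.4] 89.4 px [254. 213.]
out  [0.5932 0.4171] [ 9.  27.4] 0.8 px [322. 168.]
out  [0.6496 0.4197] [153.9 225.2] 11.0 px [399. 128.]
out  [0.4416 0.5167] [ 3.8 82.4] 88.0 px [70.  2.]
out  [0.5829 0.2681] [15.9 29.7] 89.0 px [298. 345.]
out  [0.5476 0.3537] [38.  54.9] 89.3 px [255. 256.]
0.007 [[225.0, 213.0], [226.0, 232.0], [285.0, 212.0], [285.0, 231.0]]
0.017 [[224.0, 218.0], [225.0, 238.0], [286.0, 217.0], [286.0, 237.0]]
0.026 [[222.0, 223.0], [223.0, 243.0], [288.0, 222.0], [287.0, 243.0]]
0.045 [[219.0, 235.0], [220.0, 257.0], [291.0, 235.0], [291.0, 257.0]]
[[215.21985752 165.38119914]]
```

View pics/c2.png

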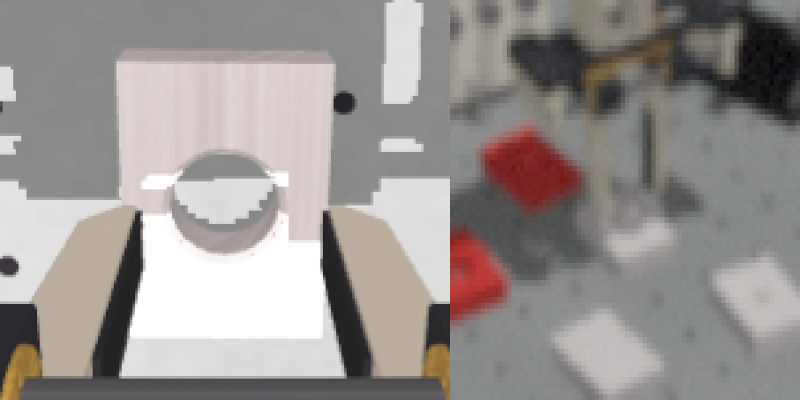

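The fingers have closed to 44 mm above the plate. In the picture the tips look about 20 mm higher than the reported TCP, and the plate lies untouched with its hole at (254,226). I'll open and feel downwards in small steps.

Call:
jog_arm:
  targets: [0,0,0,0,1,0,0,0,0,1,0,0,0,0,1,0,0,0,0,1,0,0,0,0,1,0,0,0,0,1,0,0,0,0,1,0,0,0,0,1,0,0,0.05,0,1,0,0,0.05,0,1]

```text
t: 4.25
tool_pos: [0.5478, 0.3746, 0.001]
tool_rot: [-3.141, 0.001, 1.56]
wrist_force: [0.4, -0.1, 0.4]
grip_width: 0.0922
finger_force: 0.0
```

Call:
jog_arm:
  targets: [0,0,0.03,0,1,0,0,0.06,0,1,0,0,0.06,0,1]

```text
t: 4.5
tool_pos: [0.5479, 0.3746, -0.0049]
tool_rot: [-3.141, 0.001, 1.56]
wrist_force: [0.3, 1.0, 0.7]
grip_width: 0.093
finger_force: 0.0
```

```bash
python3 - <<'E'
from h import *
s=r.state();print(s['tool_pos'],s['grip_width'],s['finger_force'],s['wrist_force']); shot('wrist','w3')
for z in(-.004,.006,.016,.026): print(z,proj('w3',[[.548+sx*.0465,.375+.0075,z] for sx in(-1,1)]).round().tolist())
a=cv2.imread('pics/w3.png')[150:300,130:380]
cv2.imwrite('pics/c3.png',cv2.resize(a,(800,480),interpolation=3))
E
```

```text
[ 0.54792     0.37457929 -0.00491063] 0.09302923855545463 0.0 [0.31881919 1.04311886 0.71833103]
-0.004 [[193.0, 214.0], [319.0, 212.0]]
0.006 [[189.0, 219.0], [322.0, 217.0]]
0.016 [[186.0, 224.0], [325.0, 223.0]]
0.026 [[182.0, 231.0], [329.0, 229.0]]
```

View pics/c3.png

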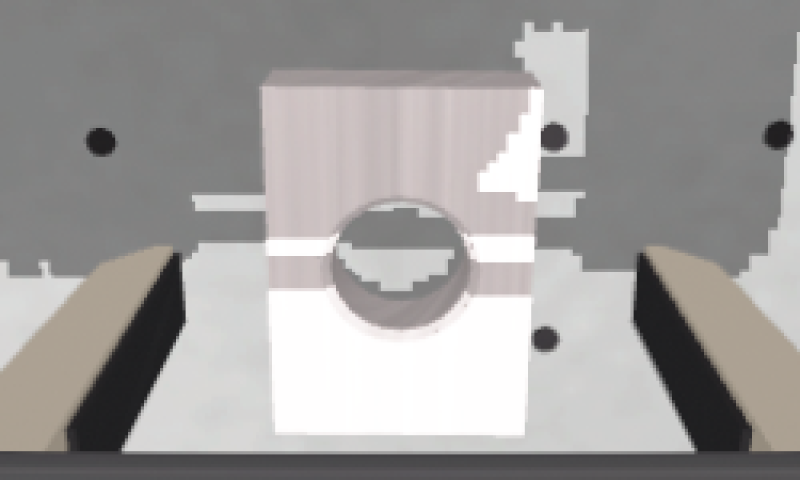

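The plate is intact and centred between the open fingers. The tip corners at about (186,228) correspond to z of 0.017–0.02, so the real tips are about 21 mm behind the reported TCP. I'll go 11 mm further down and close.

Call:
jog_arm:
  targets: [0,0,0.04,0,1,0,0,0.08,0,1,0,0,0.11,0,1,0,0,0.11,0,1]

```text
t: 4.88
tool_pos: [0.5478, 0.3745, -0.016]
tool_rot: [-3.141, 0.001, 1.56]
wrist_force: [-0.1, 0.5, -0.8]
grip_width: 0.0932
finger_force: 0.0
```

Call:
jog_arm:
  targets: [0,0,0,0,0,0,0,0,0,0,0,0,0,0,0,0,0,0,0,0,0,0,0,0,0,0,0,0,0,0,0,0,0,0,0,0,0,0,0,0,0,0,0,0,0]

```text
t: 5.63
tool_pos: [0.5481, 0.3748, -0.0151]
tool_rot: [-3.141, -0.0, 1.56]
wrist_force: [-0.8, 0.3, 1.3]
grip_width: 0.0555
finger_force: 30.0
```

Gripped at 55.5 mm and 30 N. The plate's underside is therefore at TCP z + 0.0155. I'll lift and carry towards the mount, then overshoot to y ≈ -0.10, where the wrist camera sees the mount unobstructed.

Call:
jog_arm:
  targets: [0,0,-0.25,0,0,0,0,-0.6,0,0,0,0,-1,0,0,-0.3,0,-1,0,0,-0.6,0,-1,0,0,-0.95,0,-1,0,0,-0.95,0,-1,0,0]

```text
t: 6.22
tool_pos: [0.5475, 0.2714, 0.0854]
tool_rot: [-3.142, 0.004, 1.553]
wrist_force: [-0.6, -1.8, -1.0]
grip_width: 0.0556
finger_force: 30.0
```

Call:
jog_arm:
  targets: [-0.3,0,-0.3,0.03,0,-0.6,0,-0.3,0.06,0,-0.95,0,-0.3,0.097,0,-0.95,0,-0.3,0.097,0]

```text
t: 6.55
tool_pos: [0.5463, 0.1772, 0.1156]
tool_rot: [3.14, 0.003, 1.241]
wrist_force: [-0.7, -0.7, -2.4]
grip_width: 0.055
finger_force: 30.0
```

Call:
jog_arm:
  targets: [-0.3,0.1,0,0,0,-0.65,0.2,0,0,0,-0.95,0.3,0,0,0,-0.95,0.3,0,0,0]

```text
t: 6.88
tool_pos: [0.5449, 0.0779, 0.1152]
tool_rot: [3.14, 0.003, 1.248]
wrist_force: [-0.9, -0.4, -2.2]
grip_width: 0.0554
finger_force: 30.0
```

Call:
jog_arm:
  targets: [-0.3,-0.1,0,0,0,-0.65,-0.3,0,0,0,-0.95,-0.3,0,0,0,-0.95,-0.3,0,0,0]

```text
t: 7.22
tool_pos: [0.4839, -0.0009, 0.115]
tool_rot: [-3.14, 0.002, 1.249]
wrist_force: [0.7, -0.2, -0.9]
grip_width: 0.0553
finger_force: 30.0
```

Call:
jog_arm:
  targets: [-0.35,0.2,0,0,0,-0.7,0.4,0,0,0,-0.96,0.53,0,0,0,-0.96,0.53,0,0,0,-0.96,0.53,0,0,0,-0.96,0.53,0,0,0]

```text
t: 7.72
tool_pos: [0.5078, -0.1027, 0.1146]
tool_rot: [-3.141, -0.0, 1.255]
wrist_force: [-0.3, 0.3, -0.5]
grip_width: 0.0554
finger_force: 30.0
```

```bash
python3 - <<'E'
from h import *
s=r.state();print(s['tool_pos'],s['tool_rot'],s['grip_width']); shot('wrist','w4')
for z,lo in((.066,200),(.066,235),(.1465,235)): print(z);plate('w4',z,None,lo)
E
```

```text
[ 0.50781428 -0.10266586  0.11460263] [-3.14099319e+00 -3.62873438e-04  1.25534940e+00] 0.055406311924837845
0.066
out  [ 0.4618 -0.2494] [ 42.3 160.6] 71.8 px [256. 338.]
out  [ 0.4807 -0.1718] [42.3 94.7] 71.9 px [254. 275.]
out  [ 0.5134 -0.1223] [69.9 35.5] 37.3 px [268. 214.]
out  [ 0.4285 -0.1052] [128.6  40.5] 21.7 px [177. 225.]
out  [ 0.3642 -0.056 ] [187.6 166.7] 48.9 px [ 75. 172.]
out  [ 0.5422 -0.0146] [83.5 60.7] 72.0 px [260. 101.]
out  [ 0.5842 -0.0719] [206.9 395.3] 57.2 px [361. 114.]
hole [ 0.6944 -0.0944] [42.7 47.1] 33.0 px [459. 128.]
0.066
out  [ 0.4857 -0.174 ] [41.2 83.4] 71.9 px [256. 275.]
out  [ 0.5502 -0.0041] [61.5 47.1] 66.6 px [273.  75.]
0.1465
out  [ 0.5019 -0.1246] [27.4 55.5] 71.9 px [256. 275.]
out  [ 0.5448 -0.0115] [40.9 31.4] 66.6 px [273.  75.]
```

View pics/w4.png

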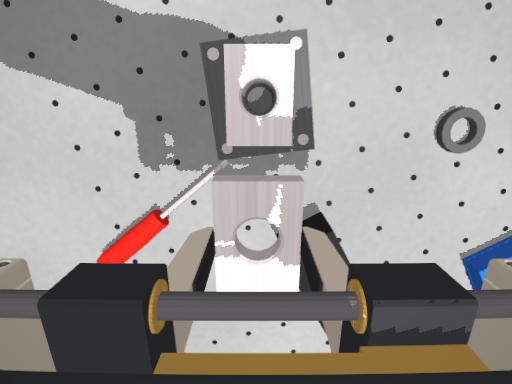

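The view shows the lower spacer on the mount with its hole at about (260,97), and the mount's screws at (213,54), (296,43), (303,139) and (227,149). The held plate's hole is at about (258,240). I'll measure all of these locally.

```bash
python3 - <<'E'
from h import *
g=cv2.imread('pics/w4.png',0)
def blobs(x0,x1,y0,y1,lo,z,amin,op=0):
    m=(g[y0:y1,x0:x1]>lo).astype(np.uint8)
    if op: m=cv2.morphologyEx(m,cv2.MORPH_OPEN,np.ones((op,op)))
    cs,h=cv2.findContours(m,cv2.RETR_CCOMP,cv2.CHAIN_APPROX_NONE)
    for k,hh in zip(cs,h[0]):
        if cv2.contourArea(k)<amin: continue
        p=k.reshape(-1,2)+[x0,y0]; P=ray('w4',p,z)[:,:2]*1000; q=cv2.minAreaRect(P.astype(np.float32)); e=cv2.fitEllipse(p.astype(np.float32))
        print(hh[3]>=0,np.round(q[0],1),np.round(q[1],1),round(q[2],1),'ell',np.round(e[0],1),np.round(e[1],1),ray('w4',[e[0]],z)[0,:2].round(4))
for lo in(120,140,160): print('lower',lo);blobs(208,303,25,158,lo,.066,200,5)
for lo in(140,): print('held',lo);blobs(205,312,165,292,lo,.1461,300,3)
sc=[]
for u,v in((213,54),(296,43),(303,139),(227,149)):
    w=g[v-7:v+8,u-7:u+8].astype(int); m=w>0.5*(np.percentile(w,20)+w[5:10,5:10].max()); n,l,st,c=cv2.connectedComponentsWithStats(m.astype(np.uint8)); i=l[7,7]; sc.append(c[i]+[u-7,v-7]); print(st[i],sc[-1])
S=ray('w4',sc,.05)[:,:2];print(S.round(4),S.mean(0),(S[0]+S[2])/2,(S[1]+S[3])/2)
E
```

```text
lower 120
False [538.8 -11.6] [98.6 73.3] 74.4 ell [258.6  82.1] [ 96.6 141.4] [ 0.542 -0.006]
True [538.7 -17.9] [28.9 27.3] 27.7 ell [258.9  97.9] [33.9 36.2] [ 0.5385 -0.0178]
lower 140
False [539.9 -17.8] [92.3 61.1] 69.4 ell [259.5  92.1] [ 80.5 130.7] [ 0.5403 -0.0136]
True [538.6 -17.3] [29.5 28.4] 26.2 ell [258.7  97.3] [35.7 37.3] [ 0.5384 -0.0172]
False [554.6  29.3] [ 7.7 64.9] 71.9 ell [252.4  29.4] [10.7 90.6] [0.5493 0.0319]
lower 160
False [541.8 -15.7] [84.4 61. ] 72.0 ell [260.1  90.8] [ 79.8 126.8] [ 0.541  -0.0128]
True [538.4 -17.4] [30.2 29.4] 24.8 ell [258.5  97. ] [36.7 38. ] [ 0.5383 -0.0169]
False [554.6  29.3] [ 7.7 64.9] 71.9 ell [251.3  29.1] [10. 91.] [0.5485 0.0323]
held 140
False [510.5 -96.7] [90.2 64.6] 68.7 ell [256.6 226.8] [111.4 149. ] [ 0.512  -0.0929]
[  1   1  12  13 121] [212.62809917  53.61157025]
[  0   0  13  15 150] [294.94        43.41333333]
[ 2  2 11 11 97] [302.74226804 138.97938144]
[  2   0  13  12 119] [227.68907563 147.08403361]
[[ 0.5127  0.0288]
 [ 0.5807  0.0148]
 [ 0.5658 -0.0633]
 [ 0.4982 -0.0491]] [ 0.5393522 -0.0172203] [ 0.53923057 -0.01729135] [ 0.53947382 -0.01714924]
```

```bash
python3 - <<'E'
from h import *
P=ray('w4',[[257.7,239.5],[258,238],[258,241],[235,240],[280.5,240],[258,218],[258,262]],.1461)[:,:2];print(P.round(4))
yaw=r.state()['tool_rot'][2];c,s=np.cos(yaw),np.sin(yaw);B=np.array([[c,s],[s,-c]])
t=r.state()['tool_pos'][:2]
print('hole in tool',(P-t)@B.T, 'delta tool', B@(np.array([.539,-.0172])-t))
g=cv2.imread('pics/w4.png',0)
print('col258',g[205:300:1,258].tolist()); print('row240',g[240,225:295].tolist()); print('col225',g[165:185,225].tolist(),g[280:300,225].tolist())
E
```

```text
[[ 0.51   -0.1014]
 [ 0.5105 -0.1005]
 [ 0.5099 -0.1025]
 [ 0.4962 -0.0973]
 [ 0.5237 -0.1063]
 [ 0.5147 -0.0875]
 [ 0.5052 -0.1169]]
hole in tool [[ 0.001344    0.00195443]
 [ 0.00239268  0.00214569]
 [ 0.000291    0.00214476]
 [ 0.00100756 -0.01249321]
 [ 0.00096795  0.01646623]
 [ 0.01602801  0.00215181]
 [-0.01486058  0.00213811]] delta tool [0.09040067 0.00350348]
col258 [190, 189, 190, 190, 190, 190, 189, 190, 190, 190, 190, 186, 165, 162, 205, 208, 208, 208, 208, 207, 208, 207, 208, 208, 209, 209, 208, 208, 207, 208, 207, 209, 209, 211, 211, 211, 209, 207, 207, 207, 208, 209, 212, 212, 208, 183, 147, 145, 142, 139, 139, 139, 141, 142, 143, 178, 234, 235, 237, 245, 253, 254, 254, 254, 254, 254, 254, 254, 254, 254, 254, 254, 254, 254, 254, 254, 254, 254, 254, 254, 254, 254, 254, 254, 254, 254, 236, 65, 69, 71, 71, 77, 83, 83, 79]
row240 [187, 187, 188, 189, 188, 189, 196, 195, 189, 159, 140, 130, 131, 150, 204, 208, 208, 209, 211, 212, 211, 209, 210, 209, 210, 209, 209, 209, 207, 208, 208, 209, 209, 211, 210, 209, 209, 208, 208, 207, 208, 207, 207, 206, 205, 204, 204, 204, 205, 206, 200, 174, 132, 128, 128, 138, 166, 167, 170, 182, 185, 183, 183, 184, 186, 187, 186, 185, 185, 186]
col225 [160, 147, 123, 123, 124, 124, 124, 125, 125, 128, 143, 146, 148, 148, 145, 151, 182, 191, 192, 192] [253, 253, 253, 253, 253, 253, 253, 253, 253, 253, 253, 227, 65, 69, 70, 73, 77, 83, 82, 80]
```

Call:
jog_arm:
  targets: [0.3,0,0,0,0,0.6,0.01,0,0,0,0.88,0.02,0,0,0,0.88,0.02,0,0,0,0.88,0.02,0.2,0,0,0.88,0.02,0.45,0,0,0.88,0.02,0.57,0,0,0.88,0.02,0.57,0,0,0.88,0.02,0.57,0,0]

```text
t: 8.52
tool_pos: [0.5364, -0.0194, 0.0575]
tool_rot: [-3.14, 0.0, 1.257]
wrist_force: [0.6, 0.0, -1.5]
grip_width: 0.0551
finger_force: 30.0
```

Call:
jog_arm:
  targets: [0,0,0.03,0,0,0,0,0.05,0,0,0,0,0.065,0,0,0,0,0.065,0,0]

```text
t: 8.85
tool_pos: [0.5372, -0.0204, 0.0516]
tool_rot: [3.141, -0.0, 1.255]
wrist_force: [0.1, 0.4, -0.5]
grip_width: 0.0554
finger_force: 30.0
```

Call:
jog_arm:
  targets: [0,0,0.01,0,0,0,0,0.015,0,0,0,0,0.015,0,0]

```text
t: 9.1
tool_pos: [0.5373, -0.0205, 0.0508]
tool_rot: [3.141, -0.001, 1.255]
wrist_force: [-2.3, 1.1, 9.9]
grip_width: 0.0554
finger_force: 30.0
```

Contact at 10 N, so the plate is down. Releasing, rising and backing off for a look.

Call:
jog_arm:
  targets: [0,0,0,0,1,0,0,0,0,1,0,0,0,0,1,0,0,0,0,1,0,0,-0.1,0,1,0,0,-0.4,0,1,0,0,-0.8,0,1,-0.3,0,-0.8,0,1,-0.6,0,-0.8,0,1,-0.9,0,-0.8,0,1,-0.9,0,-0.8,0,1,-0.9,0,-0.8,0,1]

```text
t: 10.1
tool_pos: [0.5086, -0.1077, 0.1307]
tool_rot: [3.141, 0.0, 1.252]
wrist_force: [0.2, -0.8, -0.1]
grip_width: 0.0933
finger_force: 0.0
```

```bash
python3 - <<'E'
from h import *
s=r.state();print(s['tool_pos'],s['tool_rot'],s['grip_width']); shot('wrist','w5')
cv2.imwrite('pics/c5.png',cv2.resize(cv2.imread('pics/w5.png')[0:230,150:400],(800,600)[:2],interpolation=3))
g=cv2.imread('pics/w5.png',0)
u,v=proj('w5',[[.539,-.0172,.082]])[0].round().astype(int);print(u,v)
x0,y0=u-50,max(v-70,0)
for lo in(120,160,200):
    m=(g[y0:v+70,x0:u+50]>lo).astype(np.uint8)
    cs,h=cv2.findContours(m,cv2.RETR_CCOMP,cv2.CHAIN_APPROX_NONE)
    for k,hh in zip(cs,h[0]):
        if cv2.contourArea(k)<200: continue
        p=k.reshape(-1,2)+[x0,y0];e=cv2.fitEllipse(p.astype(np.float32)); q=cv2.minAreaRect((ray('w5',p,.082)[:,:2]*1000).astype(np.float32))
        print(lo,hh[3]>=0,np.round(e[0],1),np.round(e[1],1),ray('w5',[e[0]],.082)[0,:2].round(4),np.round(q[0],1),np.round(q[1],1),round(q[2],1))
E
```

```text
[ 0.50856795 -0.1076744   0.13066344] [3.14091474e+00 5.28073965e-05 1.25161459e+00] 0.09329711326699726
256 91
120 False [259.   78.4] [ 97.7 149.5] [ 0.5443 -0.0087] [541.2 -16.2] [102.7  76.3] 74.3
120 True [256.1  94. ] [31.2 34.1] [ 0.5384 -0.0193] [538.5 -19.3] [26.6 24.9] 27.6
160 False [257.8  90.4] [ 78.6 127.4] [ 0.5405 -0.0171] [540.5 -18.9] [85.4 58.2] 71.3
160 True [256.1  93.7] [32.6 37.3] [ 0.5384 -0.0191] [537.9 -19.4] [30.2 26. ] 16.6
160 False [-268.2  527.3] [ 329.5 1496.5] [-0.7792 -0.4525] [564.1  18.8] [43.  94.8] 38.1
200 False [268.2  76.1] [56.1 92.7] [ 0.5519 -0.0093] [548.2 -11.9] [68.5 45. ] 69.7
```

View pics/c5.png

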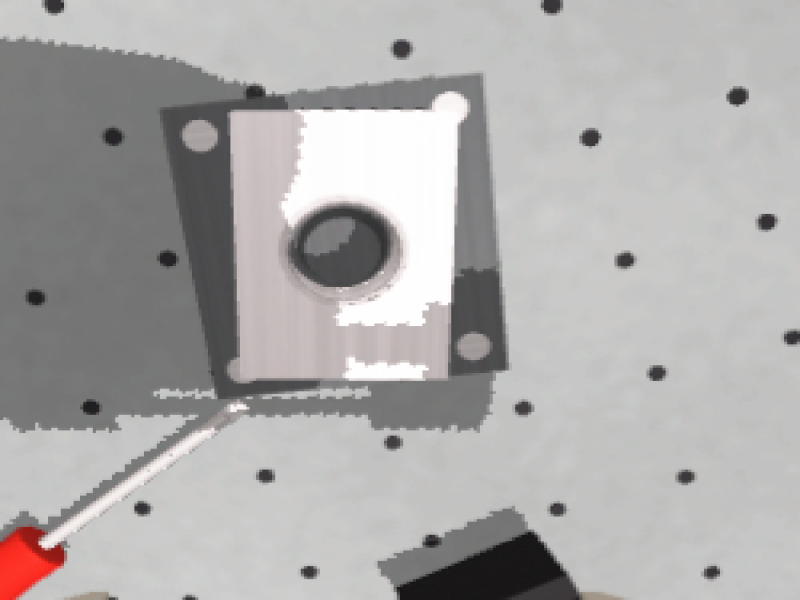

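The last picture shows the upper plate flat, with its hole (about (340,250) in the crop) concentric with the bore. In wrist-camera terms the upper hole is at (0.538,-0.019) and the bore at (0.539,-0.017). Next I'll go above the post, rising first.

Call:
jog_arm:
  targets: [0,0,-0.4,0,1,0,0,-0.75,0,1,-0.3,0.2,-0.75,0,1,-0.6,0.4,-0.75,0,1,-0.94,0.64,-0.75,0,1,-0.94,0.64,-0.75,0,1]

```text
t: 10.65
tool_pos: [0.5428, -0.2217, 0.2058]
tool_rot: [3.137, 0.003, 1.251]
wrist_force: [-0.7, -0.1, 0.1]
grip_width: 0.0933
finger_force: 0.0
```

Call:
jog_arm:
  targets: [-0.3,0.2,0,-0.04,1,-0.6,0.4,0,-0.08,1,-0.94,0.64,0,-0.12,1,-0.94,0.64,0,-0.157,1,-0.94,0.64,0,-0.157,1,-0.94,0.64,0,-0.157,1,-0.94,0.64,0,-0.157,1]

```text
t: 11.23
tool_pos: [0.5727, -0.3223, 0.2046]
tool_rot: [-3.141, -0.001, 1.747]
wrist_force: [1.2, 0.3, -0.2]
grip_width: 0.0926
finger_force: 0.0
```

```bash
python3 - <<'E'
from h import *
s=r.state();print(s['tool_pos'],s['tool_rot'],s['qpos'].round(2)); shot('wrist','w6')
u,v=proj('w6',[[.571,-.327,.175]])[0];print(u,v)
g=cv2.imread('pics/w6.png',0);print(g[int(v)-40:int(v)+41:5,int(u)-50:int(u)+51:5])
E
```

```text
[ 0.57268748 -0.32234962  0.20460053] [-3.14134627e+00 -1.33499902e-03  1.74672815e+00] [ 0.27  0.51  0.25  1.76 -0.16  0.89  0.76]
253.2579924768957 213.39967376998882
[[206 208 209 209 203 207  60  61  62  63 115 115  62  62  63  62 201 198
  198 199 198]
 [206 207 208 207 206 208  61  62  61  41 114 116  58  61  61  61 200 199
  198 199 199]
 [203 209 206 207 194 183  61  61  60  82 116 115  99  61  62  61 196 196
  199 199 198]
 [209 208 206 207 208 206  90  61  63 102 115 116 104  62  62  62 201 199
  195 199 199]
 [206 209 207 206 203 206 123  62  62 112 116 115 107  62  62  62 200 199
   72 198 198]
 [207 207 206 206 204 205 153  61  61 112 116 116 109  62  61  61 201 198
  196 198 202]
 [207 206 204 203 206 203 184  60  60 113 225 206 109  62  63  62 200 199
  195 197 198]
 [206 207 205 204 201 203 202 202 199 247 247 247 246 203 202 199 198 198
  200 199 199]
 [205 202 204 191 129 202 204 203 201 248 246 246 246 197 195 199 198 199
  199 201 202]
 [201 202 202 203 202 202 199 202 199 236 247 246 215 199 198 196 194 198
  196 199 199]
 [199 199 199 196 198 202 199 202 202 198 201 201 198 196 199 198 142 198
  199 196 198]
 [198 197 199 199 200 198 201 199 199 199 200 198 198 199 198 196 195 194
  199 200 198]
 [196 197 195 199 199 198 198 199 201 198 196 195 198 198 194 198 196 196
  198 201 198]
 [197 195 198 198 198 198 196 199 198 198 198 199 199 197 198 200 198 198
  198 195 194]
 [193 194 194  99 196 198 198 195 196 198 194 198 198 198 195 200 196 198
  195 194 195]
 [193 195 194 198 197 194 198 198 199  78 198 198 198 198 198 196 199 195
  193 195 196]
 [195 191 195 195 194 196 194 196 198 199 200 201 198 198 198  91 195 195
  194 194 194]]
```

```bash
python3 - <<'E'
from h import *
g=cv2.imread('pics/w6.png',0); x0,y0=225,185
m=(g[y0:240,x0:290]>224).astype(np.uint8)
cs,_=cv2.findContours(m,cv2.RETR_EXTERNAL,cv2.CHAIN_APPROX_NONE);k=max(cs,key=cv2.contourArea);e=cv2.fitEllipse(k.astype(np.float32));c=np.array(e[0])+[x0,y0]
P=ray('w6',[c],.175)[0];print(c,e[1],P)
s=r.state();y=s['tool_rot'][2];B=np.array([[np.cos(y),np.sin(y)],[np.sin(y),-np.cos(y)]]);print(B@(P[:2]-s['tool_pos'][:2]))
E
```

```text
[255.04042625 211.96203423] (17.875383377075195, 18.845062255859375) [ 0.57226968 -0.32544833  0.175     ]
[-0.00295643 -0.00100083]
```

```bash
python3 - <<'E'
from h import *
for z in(.13,.15,.175):
    P=ray('w6',[[255,212]],z)[0]; a=proj('w6',[P+[.009,0,0],P-[.009,0,0],P+[0,.009,0],P-[0,.009,0]]); print(z,P.round(4),np.linalg.norm(a[0]-a[1]),np.linalg.norm(a[2]-a[3]),'top',proj('top0',[P]).round(1),'side',proj('side0',[P]).round(1))
g=cv2.imread('pics/w6.png',0);print(g[212,238:275].tolist(),g[195:230,255].tolist())
for n,(x0,x1,y0,y1) in {'top0':(390,415,138,160),'side0':(350,375,212,240)}.items(): print(n);print(cv2.imread(f'pics/{n}.png',0)[y0:y1,x0:x1])
E
```

```text
0.13 [ 0.5749 -0.3422  0.13  ] 17.563609182160498 16.52709785281148 top [[404.  148.9]] side [[365.2 237.4]]
0.15 [ 0.5737 -0.3348  0.15  ] 18.987181510345337 17.86691565339746 top [[403.8 148.3]] side [[364.1 230.2]]
0.175 [ 0.5722 -0.3255  0.175 ] 21.12773706051692 19.88164820448128 top [[403.6 147.5]] side [[362.6 221. ]]
[203, 202, 202, 202, 202, 202, 200, 217, 248, 248, 247, 246, 246, 246, 247, 247, 247, 247, 247, 246, 247, 246, 246, 246, 247, 247, 245, 231, 198, 198, 198, 197, 196, 195, 194, 194, 195] [116, 116, 115, 116, 116, 116, 117, 158, 247, 247, 247, 247, 247, 247, 247, 247, 247, 247, 247, 246, 246, 247, 248, 247, 247, 245, 234, 201, 201, 201, 198, 198, 199, 198, 198]
top0
[[ 88  80  98 113 109 116 112 110 112 111 111 112 113 109 110 108  95  86
   91 104 108 110 112 112 112]
 [102  96 107 110 111 111 113 110 113 113 110 114 110 113 114 110 109 104
  107 109 111 111 108 112 109]
 [112 111 111 111 111 112 114 117 114 109 110 113 110 110 110 115 110 110
  110 110 113 111 110 113 112]
 [115 113 114 111 113 110 108 109 110 114 113 113 115 111 112 113 110 115
  112 109 111 112
[... 4151 characters left out ...]
04 109 119 127 128 132 134 137 134 139
  137 139 137 136 136 137 137]
 [131 137 135 136 133 130 121 103 103 114 119 123 127 130 134 137 137 136
  133 136 133 133 134 135 136]
 [136 135 135 135 134 129 116 106 106 114 120 124 127 132 134 134 137 137
  136 132 128 125 129 135 138]
 [136 135 135 137 132 126 112 102 109 115 123 124 128 130 135 136 137 135
  136 129 122 117 125 134 137]
 [134 135 133 133 131 121 106 103 108 118 123 125 125 132 134 137 136 137
  136 131 126 122 124 133 135]
 [135 136 134 134 133 120 106 103 112 119 124 124 129 132 135 137 136 136
  138 133 135 132 134 135 131]
 [134 135 134 135 131 120 104 107 113 117 123 126 130 134 135 136 135 136
  136 134 134 132 137 130 128]]
```

The post top is at (255,212) in the wrist picture, and z = 0.175 agrees with the side view at (362,221). The correction is about -4 mm in tool x and -1.5 mm in tool y. I'll descend 95 mm and close.

Call:
jog_arm:
  targets: [-0.04,-0.015,0,0,1,-0.04,-0.015,0.3,0,1,-0.04,-0.015,0.6,0,1,-0.04,-0.015,0.95,0,1,-0.04,-0.015,0.95,0,1]

```text
t: 11.7
tool_pos: [0.5688, -0.3259, 0.1044]
tool_rot: [-3.135, -0.005, 1.749]
wrist_force: [-0.2, 0.7, 0.5]
grip_width: 0.0927
finger_force: 0.0
```

Call:
jog_arm:
  targets: [0,0,0,0,0,0,0,0,0,0,0,0,0,0,0,0,0,0,0,0,0,0,0,0,0,0,0,0,0,0,0,0,0,0,0,0,0,0,0,0,0,0,0,0,0,0,0,0,0,0,0,0,0,0,0,0,0,0,0,0,0,0,0,0,0,0,0,0,0,0,0,0,0,0,0]

```text
t: 12.95
tool_pos: [0.5717, -0.3287, 0.1098]
tool_rot: [3.141, 0.0, 1.748]
wrist_force: [0.9, -0.8, -0.3]
grip_width: 0.0173
finger_force: 30.0
```

Call:
jog_arm:
  targets: [0,0,-0.1,0,0,0,0,-0.25,0,0,0,0,-0.4,0,0,0,0,-0.6,0,0,0,0,-0.8,0,0,0,0,-1,0,0,0,0,-1,0,0]

```text
t: 13.53
tool_pos: [0.5729, -0.3299, 0.2141]
tool_rot: [3.137, 0.003, 1.748]
wrist_force: [-0.1, -1.4, -3.5]
grip_width: 0.0177
finger_force: 30.0
```

Call:
jog_arm:
  targets: [0,0,-0.15,0,0,0,0,-0.15,0,0,0,0,-0.15,0,0]

```text
t: 13.78
tool_pos: [0.5714, -0.3287, 0.2245]
tool_rot: [3.141, 0.0, 1.748]
wrist_force: [0.8, 0.2, -4.2]
grip_width: 0.0176
finger_force: 30.0
```

```bash
python3 - <<'E'
from h import *
s=r.state();print(s['tool_pos'],s['tool_rot'],s['grip_width'],s['wrist_force'],s['torque']); shot('wrist','w7'); shot('top','t7'); shot('side','s7')
f=s['tool_pos']-[0,0,.105]; t=f+[0,0,.17]
print({n:proj(n,[f,t]).round(1).tolist() for n in('w7','t7','s7')})
w=cv2.imread('pics/w7.png')[60:330,120:400]; u,v=proj('s7',[f])[0].astype(int); b=cv2.imread('pics/s7.png')[v-60:v+25,u-45:u+45]
cv2.imwrite('pics/c7.png',np.hstack([cv2.resize(w,(415,400),interpolation=3),cv2.resize(b,(385,400),interpolation=3)]));print(u,v)
E
```

```text
[ 0.57143543 -0.32866665  0.224478  ] [3.14141563e+00 1.41625633e-04 1.74839012e+00] 0.017578676872074567 [ 0.75121799  0.24868012 -4.23689824] [-0.10690264  0.11467522  0.038407  ]
{'w7': [[256.3, 185.3], [255.7, 270.4]], 't7': [[397.8, 150.8], [421.5, 140.6]], 's7': [[359.9, 238.2], [370.7, 185.0]]}
359 238
```

View pics/c7.png

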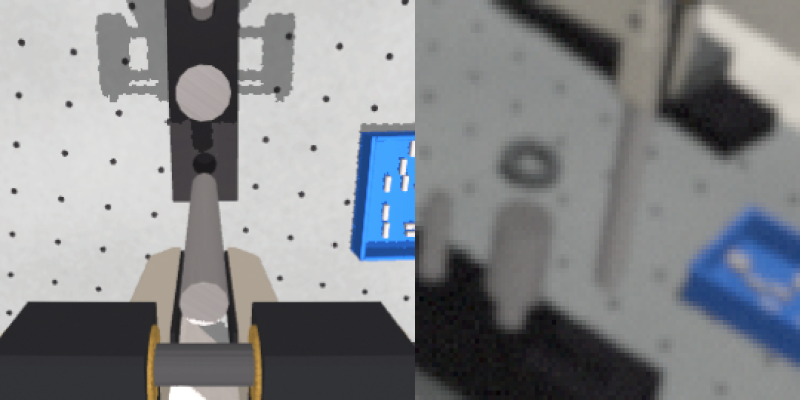

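The post is held nearly upright. In the wrist picture its foot is at about (257,178) and its top centre at (257.5,264). The last well is empty, the other posts stand undisturbed, and the side view agrees. Now the offset of the foot from the tool:

```bash
python3 - <<'E'
from h import *
g=cv2.imread('pics/w7.png',0)
print('col257',list(zip(range(160,200),g[160:200,257].tolist())))
for v in(180,185,190): print(v,g[v,240:276].tolist())
s=r.state();y=s['tool_rot'][2];B=np.array([[np.cos(y),np.sin(y)],[np.sin(y),-np.cos(y)]]);t=s['tool_pos'][:2]
# foot rim, front side
x=np.r_[B[0],0]
for d in(0,.002,.004,.006): print(d,proj('w7',[np.r_[t,.1195]+x*(d+.0075), np.r_[t,.1195+.008]+x*(d+.009),np.r_[t,.2895]+x*d]).round(1).tolist())
print(B@(ray('w7',[[257.7,264.5]],.2895)[0,:2]-t))
E
```

```text
col257 [(160, 35), (161, 37), (162, 43), (163, 37), (164, 34), (165, 34), (166, 34), (167, 34), (168, 34), (169, 34), (170, 30), (171, 25), (172, 25), (173, 27), (174, 26), (175, 25), (176, 56), (177, 127), (178, 126), (179, 126), (180, 126), (181, 126), (182, 125), (183, 126), (184, 126), (185, 126), (186, 126), (187, 126), (188, 126), (189, 126), (190, 127), (191, 126), (192, 126), (193, 126), (194, 125), (195, 126), (196, 126), (197, 126), (198, 126), (199, 126)]
180 [67, 67, 67, 68, 67, 67, 67, 67, 67, 68, 76, 100, 119, 121, 123, 124, 125, 126, 125, 124, 124, 125, 124, 117, 95, 72, 68, 67, 67, 67, 67, 68, 67, 67, 67, 67]
185 [67, 67, 68, 67, 67, 67, 68, 68, 69, 88, 117, 118, 121, 124, 124, 124, 126, 126, 126, 126, 124, 124, 124, 122, 119, 113, 85, 69, 69, 67, 68, 68, 68, 68, 68, 68]
190 [67, 68, 68, 68, 67, 68, 69, 68, 81, 115, 118, 120, 122, 123, 125, 125, 126, 127, 126, 126, 124, 124, 123, 122, 120, 118, 107, 68, 69, 69, 69, 68, 68, 68, 68, 69]
0 [[256.0, 178.4], [255.9, 178.8], [255.0, 269.7]]
0.002 [[256.0, 176.6], [255.9, 177.0], [255.0, 266.4]]
0.004 [[256.0, 174.8], [255.9, 175.1], [255.0, 263.0]]
0.006 [[256.0, 173.0], [255.9, 173.3], [255.0, 259.6]]
[0.00311518 0.00141671]
```

The post sits about +2.5 mm in tool x and +1.4 mm in tool y from the TCP by the same camera, so the TCP goal is about (0.538,-0.0205). Its foot must clear the 130 mm post, so I'll rise 55 mm first and then carry it over.

Call:
jog_arm:
  targets: [0,0,-0.25,0,0,0,0,-0.55,0,0,0.2,0,-0.55,0,0,0.5,0.05,-0.55,0,0,0.8,0.05,-0.55,0,0,0.8,0.05,-0.55,0,0]

```text
t: 14.43
tool_pos: [0.562, -0.2422, 0.2787]
tool_rot: [-3.14, -0.005, 1.754]
wrist_force: [-0.2, 0.8, -3.9]
grip_width: 0.0176
finger_force: 30.0
```

Call:
jog_arm:
  targets: [0.3,0,0,0,0,0.6,0.05,0,0,0,0.9,0.06,0,0,0,0.9,0.06,0,0,0]

```text
t: 14.77
tool_pos: [0.5518, -0.1527, 0.2787]
tool_rot: [-3.14, -0.004, 1.755]
wrist_force: [0.1, 0.5, -4.0]
grip_width: 0.0176
finger_force: 30.0
```

Call:
jog_arm:
  targets: [0.3,0,0,0,0,0.6,0.05,0,0,0,0.9,0.06,0,0,0,0.9,0.06,0,0,0]

```text
t: 15.1
tool_pos: [0.5416, -0.0634, 0.2789]
tool_rot: [-3.14, -0.003, 1.755]
wrist_force: [-1.3, 0.4, -3.8]
grip_width: 0.0174
finger_force: 30.0
```

Call:
jog_arm:
  targets: [0.25,0,0,0,0,0.49,0.04,0,0,0,0.49,0.04,0.3,0,0,0.49,0.04,0.6,0,0,0.49,0.04,0.6,0,0,0.49,0.04,0.6,0,0,0.49,0.04,0.6,0,0]

```text
t: 15.68
tool_pos: [0.5382, -0.0215, 0.2206]
tool_rot: [3.141, 0.0, 1.748]
wrist_force: [0.3, 0.9, -2.2]
grip_width: 0.0177
finger_force: 30.0
```

```bash
python3 - <<'E'
from h import *
s=r.state();print(s['tool_pos'],s['tool_rot'],s['grip_width'],s['wrist_force']); shot('wrist','w8');shot('side','s8')
y=s['tool_rot'][2];B=np.array([[np.cos(y),np.sin(y)],[np.sin(y),-np.cos(y)]])
print('to go',B@(np.array([.5381,-.0205])-s['tool_pos'][:2]))
g=cv2.imread('pics/w8.png',0); P=proj('w8',[[.5384,-.019,.082],[s['tool_pos'][0],s['tool_pos'][1],s['tool_pos'][2]-.105]]);print(P)
print(g[150:200:2,225:291:2])
E
```

```text
[ 0.53822882 -0.02147873  0.22061516] [3.14135392e+00 3.08982319e-04 1.74757681e+00] 0.01767778837687134 [ 0.31949009  0.9366555  -2.24037905]
to go [9.86126509e-04 4.53059296e-05]
[[256.85032526 176.17042219]
 [256.30726866 185.28703556]]
[[192 118 127 123 125 128 125 127  76 105 192 253 190 186 188 188 191 188
  186 188 184 180 183 181 192 174 151 185 189 211 176  93  75]
 [176 117 127 123 127 125 126 122  77 179 254 253 188 186 188 189 188 184
  187 185 186 206 204 208 192 196 208 192 160 182 185 252 137]
 [117 121 126 124 127 124 126  75 110 222 254 254 186 187 187 190 186 185
  187 219 254 254 254 254 254 254 254 255 254 202 169 183 189]
 [117 127 121 126 127 125 118  77 187 254 254 254 186 187 189 187 183 188
  184 219 254 253 254 254 254 254 254 254 254 254 254 201 175]
 [119 127 124 127 125 126  75 117 236 254 254 254 188 187 189 186 186 187
  180 253 254 254 254 254 254 254 254 254 254 254 254 254 253]
 [122 124 126 127 124  74  80 182 254 254 254 253 210 188 186 183 187 183
  178 253 253 254 254 254 254 254 254 254 254 254 254 254 254]
 [127 121 126 126 125  75 118 232 254 
[... 1865 characters left out ...]
1 133 200 201]
 [254 254 254 254 254 254 254 254 254 254 254 253 109 114 117 117 119 118
  117 114 111 254 254 254 254 251 132 127 132 130 165 200 201]
 [254 254 254 254 254 254 254 254 254 254 254 253 111 114 117 117 119 118
  117 115 112 254 254 254 254 166 131 129 133 132 203 202 200]
 [254 254 254 254 254 254 254 254 254 254 254 252 112 114 117 117 118 119
  116 115 112 248 254 254 249 132 128 131 130 152 200 200 199]
 [250 254 254 254 254 254 254 254 254 254 254 253 112 115 117 116 119 118
  117 115 112 234 254 253 131 133 127 131 129 191 200 199 198]
 [201 204 251 254 254 254 254 254 254 254 254 253 112 115 117 117 118 119
  117 115 112 210 254 234 132 127 131 131 146 203 202 201 201]]
```

Post and hole line up in column (both about 257.5), with 1 mm to add in x. Lowering gently.

Call:
jog_arm:
  targets: [0.01,0,0.05,0,0,0.01,0,0.12,0,0,0.01,0,0.2,0,0,0.01,0,0.28,0,0,0.01,0,0.36,0,0,0.01,0,0.44,0,0,0.01,0,0.5,0,0,0.01,0,0.5,0,0]

```text
t: 16.45
tool_pos: [0.5367, -0.0199, 0.1682]
tool_rot: [-3.139, -0.0, 1.748]
wrist_force: [-0.0, 0.4, -3.9]
grip_width: 0.018
finger_force: 30.0
```

Call:
jog_arm:
  targets: [0,0,0.08,0,0,0,0,0.14,0,0,0,0,0.2,0,0,0,0,0.2,0,0]

```text
t: 16.78
tool_pos: [0.5369, -0.0199, 0.1486]
tool_rot: [-3.14, -0.0, 1.748]
wrist_force: [0.3, 1.4, -3.9]
grip_width: 0.0176
finger_force: 30.0
```

Call:
jog_arm:
  targets: [0,0,0.08,0,0,0,0,0.16,0,0,0,0,0.24,0,0,0,0,0.32,0,0,0,0,0.36,0,0,0,0,0.36,0,0]

```text
t: 17.28
tool_pos: [0.5369, -0.0199, 0.1126]
tool_rot: [-3.14, -0.0, 1.748]
wrist_force: [0.3, -0.0, -3.0]
grip_width: 0.0175
finger_force: 30.0
```

Call:
jog_arm:
  targets: [0,0,0.01,0,0,0,0,0.02,0,0,0,0,0.03,0,0,0,0,0.03,0,0]

```text
t: 17.62
tool_pos: [0.5376, -0.0199, 0.1109]
tool_rot: [3.141, 0.0, 1.748]
wrist_force: [0.9, 0.1, -2.1]
grip_width: 0.0174
finger_force: 30.0
```

Call:
jog_arm:
  targets: [0,0,0.005,0,0,0,0,0.01,0,0,0,0,0.01,0,0]

```text
t: 17.87
tool_pos: [0.5375, -0.0198, 0.1099]
tool_rot: [3.141, -0.0, 1.748]
wrist_force: [-0.3, -1.0, -4.3]
grip_width: 0.0172
finger_force: 30.0
```

Call:
jog_arm:
  targets: [0,0,0.005,0,0,0,0,0.01,0,0,0,0,0.01,0,0]

```text
t: 18.12
tool_pos: [0.5376, -0.0199, 0.1088]
tool_rot: [3.141, 0.0, 1.748]
wrist_force: [-0.1, 0.1, -3.5]
grip_width: 0.0174
finger_force: 30.0
```

Call:
jog_arm:
  targets: [0,0,0.005,0,0,0,0,0.01,0,0,0,0,0.01,0,0]

```text
t: 18.37
tool_pos: [0.538, -0.0199, 0.1087]
tool_rot: [3.14, 0.0, 1.748]
wrist_force: [-1.9, -0.0, 9.2]
grip_width: 0.0176
finger_force: 30.0
```

The foot touches the bore floor at the predicted height (+9 N). Releasing and lifting straight up.

Call:
jog_arm:
  targets: [0,0,0,0,0.5,0,0,0,0,0.6,0,0,0,0,0.6,0,0,0,0,0.6,0,0,0,0,0.6,0,0,0,0,0.6,0,0,0,0,0.6,0,0,0,0,0.6,0,0,-0.1,0,0.6,0,0,-0.3,0,0.6,0,0,-0.6,0,0.6,0,0,-1,0,0.6,0,0,-1,0,0.6,0,0,-1,0,0.6]

```text
t: 19.53
tool_pos: [0.5388, -0.0198, 0.2105]
tool_rot: [3.137, 0.0, 1.748]
wrist_force: [-0.6, 0.3, -0.2]
grip_width: 0.0557
finger_force: 0.0
```

```bash
python3 - <<'E'
from h import *
s=r.state();print(s['tool_pos'],s['grip_width'],s['wrist_force']); shot('wrist','w9');shot('side','s9')
g=cv2.imread('pics/w9.png',0)
for z in(.174,): P=proj('w9',[[.539,-.0178,z]])[0];print(P)
u,v=P.round().astype(int);print(g[v-24:v+25:3,u-30:u+31:3])
Q=proj('s9',[[.538,-.019,.174],[.538,-.019,.09]]);print(Q);u,v=Q[0].round().astype(int);print(cv2.imread('pics/s9.png',0)[v-8:v+40:3,u-9:u+10:1])
E
```

```text
[ 0.53881259 -0.01984756  0.21053339] 0.05568454473114113 [-0.58283606  0.31710813 -0.22996181]
[256.61177838 203.68067556]
[[109 254 254 254 254 242 181 115 116 117 118 115 109 142 240 254 254 254
  253 126 131]
 [212 254 254 254 254 248 156 112 116 117 117 115 116 154 241 254 254 254
  234 129 127]
 [254 254 254 254 254 254 192 112 117 116 116 115 111 163 253 254 254 253
  127 131 142]
 [254 254 254 254 254 254 243 113 117 117 117 115 110 240 254 254 254 166
  129 130 187]
 [254 254 254 254 254 254 253 113 121 152 137 135 110 254 254 254 252 128
  131 132 200]
 [254 254 254 254 254 254 252 216 247 248 242 248 163 254 254 254 132 126
  132 191 201]
 [254 254 254 254 254 254 251 248 247 247 248 247 247 254 254 234 130 131
  129 201 199]
 [254 254 254 254 254 254 249 248 247 248 247 247 248 250 254 130 127 132
  166 201 201]
 [197 202 254 254 254 254 254 248 249 247 248 247 247 254 208 133 131 128
  200 200 202]
 [198 197 200 205 253 254 254 250 247 248 248 247 252 254 247 248 131 145
  200 200 201]
 [200 197 198 197 197 209 253 254 253 251 248 254 254 147 248 247 130 197
  200 203 20
[... 1193 characters left out ...]
 128 132 130 139 142 142 142 141 142 143 141
  139]
 [141 140 138 132 121 115 122 129 133 138 144 148 148 143 140 135 128 130
  139]
 [147 162 171 162 138 122 125 130 142 163 182 187 176 160 148 141 142 141
  140]
 [133 132 132 126 118 119 123 130 143 163 182 190 191 184 174 159 148 142
  140]
 [186 180 165 136 117 121 126 130 128 129 138 152 171 187 190 186 174 159
  144]
 [178 189 190 186 178 171 167 167 166 169 175 180 190 193 194 192 192 187
  173]
 [130 154 180 191 195 197 197 196 195 192 192 192 191 190 189 186 183 179
  178]
 [114 119 135 155 165 164 164 162 161 158 156 155 153 153 152 152 152 150
  146]
 [106 118 129 140 144 147 147 146 144 143 142 141 140 139 137 136 134 133
  124]]
```

The post stands upright in both views: its top is at the place predicted for z = 0.174, and the gripper is clear of everything.

```bash
python3 -c "
from rig import r
print(r.hand_in())"
```

```text
the job is handed in; nothing more can be done
None
```

I laid the large-hole spacer on its twin with the holes in line to about 2 mm by the wrist camera, lowered the longest post through both onto the bore's floor, left it standing, and handed in at about 20 s; no verdict was returned.

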